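# Close up the capsule coffee machine and start a long coffee

## Robot

A 6-joint arm with a two-finger parallel gripper is mounted at the origin on the work surface. World frame = base frame: x ahead of the robot, y to its left, z up, the work surface at z = 0. Lengths are in m, angles in rad, forces in N, time in s.
With the tool pointing down it reaches from about 0.4 to 0.825 m from the base axis. Payload 7 kg.
Tool frame: the origin (TCP) lies on the centre line of the jaws, within the pads' length; the fingertips stand 22 mm ahead of it and the grasp point (between the pads) lies 3 mm ahead of it; z points along the fingers, y is the line along which they close (so a half turn about z gives the same grasp; the last joint's range is limited). The gripper opens to 88 mm and grips with 3 to 60 N. Pads are 19 mm wide; open, the fingers measure 130 mm over their backs; the gripper's body (78 mm by 193 mm) begins 47 mm behind the grasp point.
Start: joints at [1.416, 0.359, 0.012, 0, -1.224, -0.288], TCP at [0.289, 0.61, 0.249] pointing down, gripper open.
Joint ranges: [-3.07, 3.07], [-1.43, 2.12], [-1.02, 1.25], [-3.03, 1.67], [-3.05, -0], [-3.03, 3.03]. Speed limits (rad/s): [2.39, 2.39, 3.01, 3.14, 3.14, 3.14].

## Interface

Orientations are given as a rotation vector (axis times angle).
In Python, from cell import r, cams, order gives the robot as it stands.
- The arm moves only by the shell command python3 -m inch 'ROWS' [FORCE]. ROWS is text: rows parted by semicolons, each of 7 numbers parted by spaces: the shift along the world's x, y, z in units of 100 mm (1.0 is 100 mm), then the turn, a rotation vector about the world's x, y, z in units of 60 degrees (1.0 is 60 degrees), then the opening, from 0 (shut) to 1 (fully open). In form: tx ty tz wx wy wz jaw; .... A call has 1 to 20 rows; each row is the pose to reach, as a shift and turn from the pose commanded when the call began; what a row does not reach only later rows make up. A row lasts 1/10 s, in which the tool goes at most 50 mm and 8.59 degrees, less where a joint would pass 70% of its speed; a pose out of reach is approached as far as the arm can. A call with a number of a shift or a turn outside -1 to 1 is refused whole. A call with a gripper value outside its range is refused whole. The fingers move at their own pace and stop on an object; FORCE is the grip in N (left out, the last holds). Time passes only in rows, so rows that repeat a pose let the fingers close. It gives the time, the measured TCP pose, the force, the opening and the grip force at its end, in the units of the state.
- r.sense(): the state, without advancing time (a new reading comes with each control period).
- cams.capture(name): name is "scene" or "top" or "wrist"; returns a dict with "img" (480x640x3 uint8, blue, green, red), "fx", "fy", "cx", "cy" (pixels), "distortion" ([k1, k2, p1, p2, k3] as OpenCV has them; the pictures are not rectified), "world_to_cam" (4x4, takes a point from world to camera coordinates); the wrist camera has in their place "T_tool_cam" (4x4, takes a point from camera to tool coordinates, whose origin is the TCP and whose axes are the flange's). Camera axes: x right, y up, looking along -z (the intrinsics and any distortion apply to the point x, -y, -z); pixel columns grow to the right and rows downward; lengths in m; the calibration is good to about 2 mm. A picture is of the moment at which its call begins: read the wrist's pose just before it. There is no depth.
- order.hand_in(): hands the job in; it is judged then, once.
The state is a dict: "t": time; "joint_pos": joint angles; "joint_vel": joint speeds; "joint_efforts": joint torques, N m; "ee_pos": TCP position; "tool_rot": TCP orientation; "ft_force": force on the tool from outside, world axes, zero at the start; "ft_torque": the same for the moment, N m; "grip_width": finger opening in m; "gripper_force": force on a finger pad.
Only numpy, scipy, OpenCV 4.12 (cv2) and the standard library are available. Lean on these libraries where they do the work, as an engineer would, in place of code of your own. Each camera call takes 0.05 s, during which the arm holds its last target. There are 200 camera calls.

## Task

A capsule is in the coffee machine, but its drip tray is pulled out with a cup standing on it and its top lever is up. With the fingertips, push the drip tray fully home from its front so that the cup rides in upright under the coffee outlet, and push the lever all the way down; only when both are shut, press the bigger of the two buttons on top of the machine right down and let it go. Do not touch the cup itself or press the small button, and leave everything else on the counter where it is.

Things in the scene. Friction and masses are not known exactly. Their poses are not given: they have to be found in the camera images.
- machine: grey capsule machine, fixed, 325 mm deep (x), 120 wide (y), 221 high; origin: on the counter under its middle. Its -x axis is its front, +x its back (clear water tank, x over 90 mm). Turned 65 to 105 degrees: the front faces the robot's right (-y). Brew head over the tray: x -135 to -25, 110 wide, 150 to 205 mm up; column x -25 to 90, top 205 mm up. Straight ahead of the tray is free space
- tray (a joint): how far the drip tray is pulled out, m: 0 = home against its stop, at most 0.085; slides along the machine's x axis (home is towards +x); about 2 N friction, no spring, stays where left
- tray_front (a point): middle of the tray's flat upright front face (100 mm wide, from 10 to 45 mm above the counter), 27 mm above the counter; moves with the tray. The tray is a black box 135 long, 100 wide, 35 high, with a steel front strip and a steel grille on top, 45 mm above the counter. When home this point is at x = -165 mm of the machine, 30 mm ahead of the brew head
- lever (a joint): angle of the steel lever (hood) over the brew head, rad: 0 = down and shut, lying level; grows as its front end swings up and back, at most 1.25; a stiff hinge, stays where left; about 0.3 N m to move it (3 N at the tip)
- lever_hinge (a point): point on the lever's hinge axis at mid-width, 205 mm above the counter, at x = -30 mm of the machine. The axis runs along the machine's y axis. When shut the lever reaches from here towards the machine's front
- lever_tip (a point): middle of the lever's free end, upper edge; moves with the lever: 118 mm from the hinge along the lever, and 16 mm above the plane through the hinge axis, as is all of the lever's flat upper face. The lever is 14 mm thick, 88 wide up to 55 mm from the hinge, then a half round of radius 44 mm with a black thumb tab 50 wide from 99 to 118 mm
- long_button (a joint): travel of the bigger button, m: 0 = up, 0.005 = right down; spring return, about 4 N right down
- long_button_top (a point): centre of the top of the bigger button, a white cap 28 mm across, on top of the machine behind the lever, at x = 45, y = +31 mm of the machine, 217 mm above the counter when up; moves with the cap. Pressed right down it still stands 4 mm over its black collar
- short_button (a joint): travel of the small button, m, as the other one; not to be pressed
- short_button_top (a point): centre of the top of the small button, a white cap 14 mm across, at x = 45, y = -31 mm of the machine, same height
- spout (a point): lower end of the coffee outlet under the brew head, 135 mm above the counter, at x = -90 mm of the machine; fixed to the machine
- cup: white porcelain cup standing on the tray's grille, 80 mm across the rim, 44 at the foot, 58 high, handle sticking out 62 mm from its centre along its own +y, roughly sideways; origin: centre of its foot. It stands 55 to 95 mm behind the tray's front face and rides along with the tray by friction
- spare_cup: same white cup, empty, standing on the counter beside the machine; origin: centre of its foot
- saucers: stack of three white saucers, 140 mm across, 28 high; origin: centre of its underside
- spoon: steel teaspoon, 140 mm long, long axis along its own x, lying on the counter beside the tray; origin: under its middle
- milk_jug: steel milk jug, 76 mm across, 90 high, handle along its own +y; origin: centre of its underside
- sugar_jar: glass sugar jar, 74 mm across, 105 high; origin: centre of its underside
- tin: grey tin, 88 mm across, 130 high; origin: centre of its underside
- sleeve: cardboard sleeve of capsules lying on the counter, 36 x 200 x 36 mm, long along its own y; origin: centre of its underside
Things that resemble listed ones, but are neither listed nor needed, are in the scene too. What is shaped like the cup but green or orange is not meant.

How it is judged:
On the way, in this order (a step that is already met when the one before it is completed fails the run):
1. the drip tray is home and the lever is down (value of joint tray below 0.003 m and value of joint lever below 0.04 rad), for 0.2 s.
2. the bigger button is pressed right down with tray and lever shut (all of step 1 and value of joint long_button above 0.004 m), for 0.05 s.
At the end, for the whole second after the job is handed in: The tray is within 3 mm of its stop, the lever within 0.04 rad of level, the bigger button is up again, and the cup stands at rest, upright on the grille, its centre within 27 mm of the outlet's axis (all of step 1 and value of joint long_button below 0.001 m and horizontal distance between cup and spout below 0.027 m and angle between cup's own z axis and vertical below 0.1 rad and height (world z) of cup between 0.04 and 0.05 m and linear speed of cup below 0.02 m/s); the robot touches nothing.
It fails at once if the bigger button is pressed while the tray or the lever is open (value of joint long_button above 0.0025 m and (value of joint tray above 0.004 m or value of joint lever above 0.06 rad)).
It fails at once if the small button is pressed (value of joint short_button above 0.0025 m).
It fails at once if the cup is lifted, tipped or handled (height (world z) of cup above 0.058 m or angle between cup's own z axis and vertical above 0.3 rad or contact force between cup and the fingers above 2 N or contact force between cup and the arm above 2 N).
It fails at once if something else on the counter is moved more than 20 mm, lifted or knocked over (distance of any of spare_cup, saucers, spoon, milk_jug, sugar_jar, tin, sleeve from where it was at the start of the episode above 0.02 m or angle between any of spare_cup, saucers, spoon, milk_jug, sugar_jar, tin, sleeve's own z axis and vertical above 0.35 rad).
It also fails if it takes over 53 s, if anything falls off the work surface, if the arm or the gripper's body presses on something with over 40 N, if the wrist force passes 120 N, or if a joint passes its speed limit or range.

## Working session

There is one attempt and no reset: what is moved stays moved. The work goes in short steps, Python scripts to look and compute and a shell command to move; the robot and the scene stay as the last step left them, time stands still between calls to the robot, and variables do not carry over. Pictures are saved under pics/ and viewed, at most 10 in all, crops included, and the job is handed in when it is done.

```bash
ls; mkdir -p pics; cat > h.py <<'E'
import numpy as np, cv2
from cell import r,cams,order
def snap(n,f):
    s=r.sense(); c=cams.capture(n); cv2.imwrite(f,c["img"]); 
    import pickle; pickle.dump((s,c),open(f+".pkl","wb")); return s,c
E
python3 - <<'E'
from h import *
for n in("scene","top"):
    s,c=snap(n,f"pics/{n}0.png"); print(c["world_to_cam"],c["fx"],c["distortion"])
print(s)
E
```

```text
pics
[[ 0.02236615  0.99950472 -0.02213735  0.02220512]
 [-0.56360175  0.03089459  0.82546871  0.16589275]
 [ 0.8257438  -0.00598591  0.56401361 -1.6517661 ]
 [ 0.          0.          0.          1.        ]] 492.32789157437566 [-0.09628291  0.          0.          0.          0.        ]
[[ 0.00203256 -0.99999066  0.00381316 -0.02910106]
 [ 0.99227911  0.00248972  0.12399988 -0.53430419]
 [-0.12400821  0.00353168  0.99227491 -1.5011453 ]
 [ 0.          0.          0.          1.        ]] 593.9579360661999 [0.06483055 0.         0.         0.         0.        ]
{'t': 0.05, 'joint_pos': array([ 1.41611928e+00,  3.59416494e-01,  1.10979732e-02, -3.39018708e-04,
       -1.22407852e+00, -2.88080303e-01]), 'joint_vel': array([-0.00097068, -0.00110727,  0.00049192, -0.00068045,  0.0016026 ,
       -0.000339  ]), 'joint_efforts': array([-1.45349994e-03, -5.84673178e+01,  2.94055635e+01,  7.02592760e+00,
        1.02994879e-02, -3.44918692e-05]), 'ee_pos': array([0.28903962, 0.60951443, 0.24762252]), 'tool_rot': array([ 3.06330542e+00, -6.89636251e-01, -3.31821439e-04]), 'ft_force': array([ 0.02508494,  0.32599419, -0.78437362]), 'ft_torque': array([ 0.01800787, -0.02190833,  0.02327003]), 'gripper_force': 0.0, 'grip_width': 0.08750638461003134}
```

View pics/scene0.png

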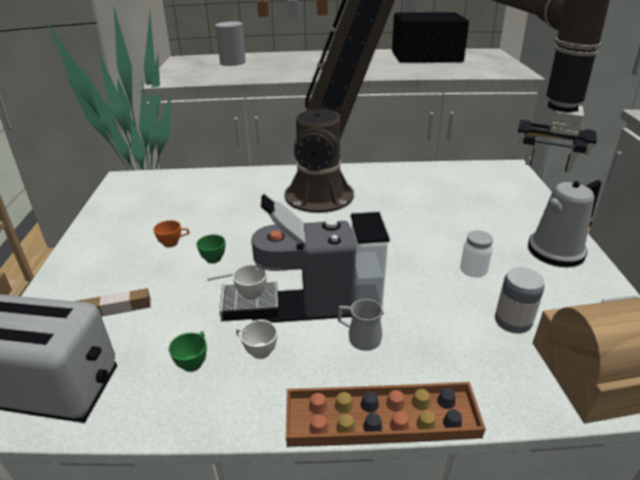

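View pics/top0.png

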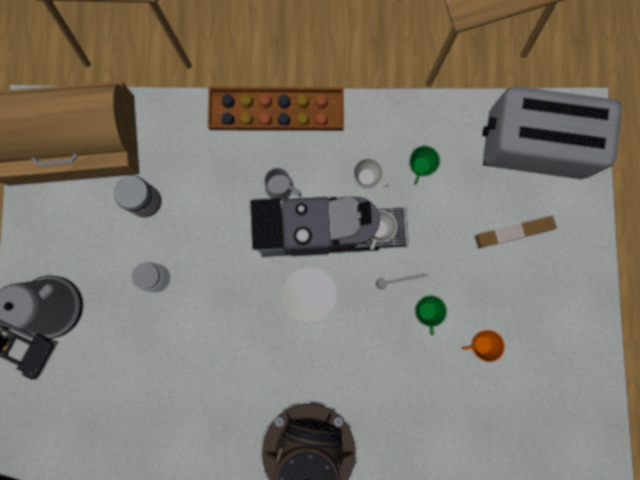

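The top view shows the machine at about (250–405, 195–255), with its front to the right (-y). The big button is at (303,236), the small one at (301,209), the cup on the tray at (383,226), the spoon at (400,281), the saucers at (309,294) and the spare cup at (368,173).

What could be mistaken for what I want, in the top view:
- **Cups:** white on the grille (383,226) is the target. White spare (368,173), green (424,160) and (431,310), and orange (487,345) are not.
- **Buttons:** the big cap (303,236) is the target and the small cap (301,209) is not.

I'll check these in a close crop.

```bash
python3 - <<'E'
import cv2
a=cv2.imread("pics/top0.png")[180:300,240:440]; cv2.imwrite("pics/topc.png",cv2.resize(a,None,fx=4,fy=4,interpolation=2))
a=cv2.imread("pics/scene0.png")[185:365,200:400]; cv2.imwrite("pics/scenec.png",cv2.resize(a,None,fx=3,fy=3,interpolation=2))
E
```

```text
(no output)
```

View pics/topc.png

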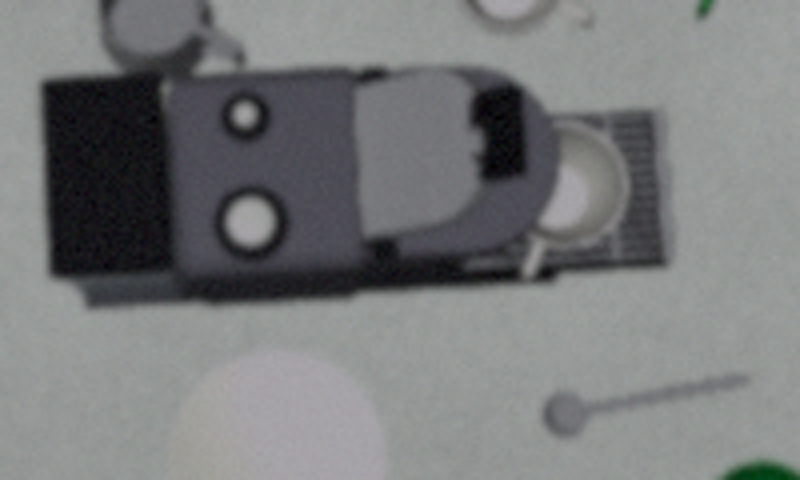

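View pics/scenec.png

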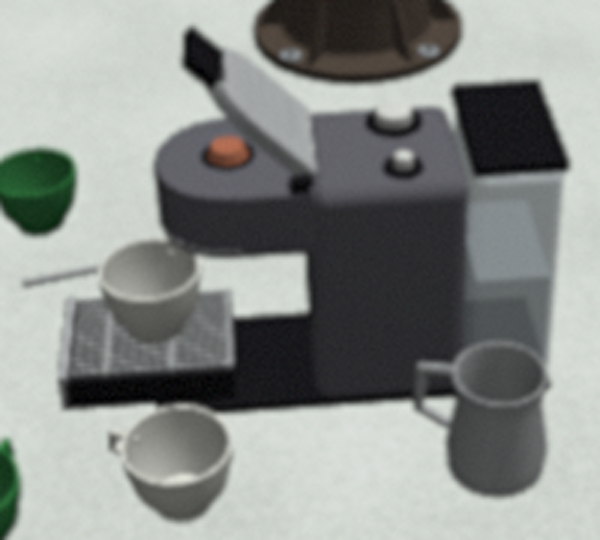

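The crops confirm the choices. The target cup stands on the grille, with its rim centre near top-crop (585,185). In the top crop the big cap is at (250,221), the small cap at (245,115), and the tray's front top corners are at (663,110) and (670,265). The raised lever's tab edge is at (521,88)–(527,172). Next I'll fit the pose.

```bash
cat > fit.py <<'E'
from h import *; import pickle
from scipy.optimize import least_squares
C={n:pickle.load(open(f"pics/{n}0.png.pkl","rb"))[1] for n in("top","scene")}
def proj(n,P):
    c=C[n];W=c["world_to_cam"];p=np.atleast_2d(P)@W[:3,:3].T+W[:3,3]
    K=np.array([[c["fx"],0,c["cx"]],[0,c["fy"],c["cy"]],[0,0,1.]])
    return cv2.projectPoints((p*[1,-1,-1])[:,None],np.zeros(3),np.zeros(3),K,np.array(c["distortion"]))[0][:,0]
T=lambda u,v:((u+.5)/4+239.5,(v+.5)/4+179.5)
S=lambda u,v:((u+.5)/3+199.5,(v+.5)/3+184.5)
def pts(q):
    d,th=q[3],q[4]
    def lev(a,w,h=.016): return (-.03-(a*np.cos(th)-h*np.sin(th)),w,.205+a*np.sin(th)+h*np.cos(th))
    return [("top",(.045,.031,.217),T(250,221)),("top",(.045,-.031,.217),T(245,115)),
     ("scene",(.045,.031,.217),S(393,117)),("scene",(.045,-.031,.217),S(404,157)),
     ("top",(-.165-d,-.05,.045),T(664,110)),("top",(-.165-d,.05,.045),T(671,265)),
     ("scene",(-.165-d,.05,.045),S(73,298)),("scene",(-.165-d,-.05,.045),S(62,375)),
     ("scene",(-.165-d,-.05,.010),S(65,405)),
     ("top",lev(.118,-.025),T(521,88)),("top",lev(.118,.025),T(527,172)),
     ("scene",lev(.118,.025),S(190,30)),("scene",lev(.118,-.025),S(218,57)),
     ("top",(.1625,-.06,.221),T(43,82)),("top",(.1625,.06,.221),T(52,275))]
def toW(q,m):
    c,s=np.cos(q[2]),np.sin(q[2]);m=np.array(m);return np.array([q[0]+c*m[0]-s*m[1],q[1]+s*m[0]+c*m[1],m[2]])
def res(q): return np.concatenate([proj(n,toW(q,m))[0]-uv for n,m,uv in pts(q)])
f=least_squares(res,[.57,-.05,1.55,.06,.8],loss="soft_l1",x_scale=[.1,.1,.1,.1,.3]); q=f.x
if __name__=="__main__":
    np.set_printoptions(precision=4,suppress=True)
    print(q,np.degrees(q[2]));print(res(q).reshape(-1,2).round(1).tolist())
    def inv(n,uv,z): return least_squares(lambda p:proj(n,(p[0],p[1],z))[0]-uv,[.57,-.1]).x
    def toM(p): c,s=np.cos(q[2]),np.sin(q[2]);d=p-q[:2];return np.array([c*d[0]+s*d[1],-s*d[0]+c*d[1]])
    cup=inv("top",T(587,186),.103);cs=inv("scene",S(150,273),.103);print("cup",cup,toM(cup),cs,toM(cs))
    for k,m in dict(front=(-.165-q[3],0,.027),home=(-.165,0,.027),spout=(-.09,0,.135),hinge=(-.03,0,.205),tipshut=(-.148,0,.221),big=(.045,.031,.217)).items():print(k,toW(q,m))
    print("spoon",inv("top",T(565,413),.01),inv("top",T(748,378),.005),"green",inv("top",(431,310),.05))
E
python3 fit.py
```

```text
[ 0.5518 -0.0306  1.6193  0.0528  0.7923] 92.77872985936911
[[0.6, -0.2], [0.7, -0.5], [0.2, -2.5], [-0.5, -0.7], [-0.7, 0.4], [0.1, 0.2], [-0.7, -1.0], [-0.4, 0.7], [0.6, 1.9], [-1.1, -0.9], [-1.2, 1.1], [-0.7, -1.6], [-10.3, 1.0], [-0.9, -2.8], [-1.4, 1.2]]
cup [ 0.5554 -0.1906] [-0.16    0.0041] [ 0.5612 -0.1761] [-0.1458 -0.0023]
front [ 0.5624 -0.2481  0.027 ]
home [ 0.5598 -0.1954  0.027 ]
spout [ 0.5562 -0.1205  0.135 ]
hinge [ 0.5533 -0.0606  0.205 ]
tipshut [ 0.559  -0.1784  0.221 ]
big [0.5187 0.0128 0.217 ]
spoon [ 0.42   -0.1853] [ 0.4435 -0.3052] green [ 0.3506 -0.306 ]
```

```bash
python3 -m inch '0 0 0.4 0 0 0 0; 0 0 0.8 0 0 0 0; 0 0 1 0 0 0 0'
python3 -m inch '0.1 -0.3 0.2 0 0 -0.05 0; 0.2 -0.6 0.4 0 0 -0.1 0; 0.33 -0.9 0.5 0 0 -0.13 0; 0.33 -0.9 0.5 0 0 -0.13 0'
```

```text
t: 0.4
ee_pos: [0.2897, 0.6105, 0.3522]
tool_rot: [-3.061, 0.689, -0.001]
ft_force: [0.0, -0.5, 0.9]
grip_width: 0.0689
gripper_force: 0.0
t: 0.8
ee_pos: [0.3236, 0.5174, 0.4017]
tool_rot: [-3.006, 0.9, -0.001]
ft_force: [-0.1, -0.6, 0.1]
grip_width: 0.0369
gripper_force: 0.0
```

```bash
python3 -m inch '0.1 -0.3 0 0 0 -0.05 0; 0.2 -0.6 0 0 0 -0.1 0; 0.33 -0.9 0 0 0 -0.13 0' | grep -E 't:|pos'
python3 -m inch '0.1 -0.3 0 0 0 -0.05 0; 0.2 -0.6 0 0 0 -0.1 0; 0.33 -0.9 0 0 0 -0.13 0' | grep -E 't:|pos'
python3 -m inch '0.1 -0.3 0 0 0 -0.05 0; 0.2 -0.6 0 0 0 -0.1 0; 0.33 -0.9 0 0 0 -0.13 0' | grep -E 't:|pos'
python3 -m inch '0.1 -0.3 0 0 0 -0.05 0; 0.2 -0.6 0 0 0 -0.1 0; 0.33 -0.9 0 0 0 -0.13 0' | grep -E 't:|pos'
python3 -m inch '0.1 -0.3 0 0 0 -0.05 0; 0.2 -0.6 0 0 0 -0.1 0; 0.33 -0.9 0 0 0 -0.13 0' | grep -E 't:|pos'
python3 -m inch '0.1 -0.3 0 0 0 -0.05 0; 0.2 -0.6 0 0 0 -0.1 0; 0.33 -0.9 0 0 0 -0.13 0; 0.33 -0.9 0 0 0 -0.13 0'
```

```text
t: 1.1
ee_pos: [0.355, 0.429, 0.3978]
tool_rot: [2.941, -1.101, -0.001]
t: 1.4
ee_pos: [0.3881, 0.3388, 0.398]
tool_rot: [2.86, -1.299, -0.001]
t: 1.7
ee_pos: [0.4211, 0.2488, 0.3981]
tool_rot: [2.765, -1.49, -0.001]
t: 2.0
ee_pos: [0.4542, 0.1589, 0.3982]
tool_rot: [2.657, -1.675, -0.001]
t: 2.3
ee_pos: [0.4872, 0.0688, 0.3982]
tool_rot: [2.537, -1.852, -0.001]
t: 2.7
ee_pos: [0.521, -0.0225, 0.3974]
tool_rot: [2.402, -2.022, -0.002]
ft_force: [0.9, 0.5, -0.6]
grip_width: 0.0002
gripper_force: 0.0
```

```bash
python3 -m inch '0.1 -0.3 0 0 0 -0.05 0; 0.2 -0.6 0 0 0 -0.12 0; 0.35 -0.92 0 0 0 -0.12 0; 0.35 -0.92 -0.3 0 0 -0.12 0; 0.35 -0.92 -0.6 0 0 -0.12 0; 0.35 -0.92 -0.6 0 0 -0.12 0' | grep -E 't:|pos|rot|force'
python3 - <<'E'
from h import *
snap("scene","pics/s1.png"); a=cv2.imread("pics/s1.png")[120:345,180:480]; cv2.imwrite("pics/s1c.png",cv2.resize(a,None,fx=2,fy=2))
E
```

```text
t: 3.3
ee_pos: [0.5533, -0.1116, 0.3339]
tool_rot: [2.272, -2.163, -0.01]
ft_force: [-0.7, -0.4, -0.8]
gripper_force: 0.0
```

View pics/s1c.png

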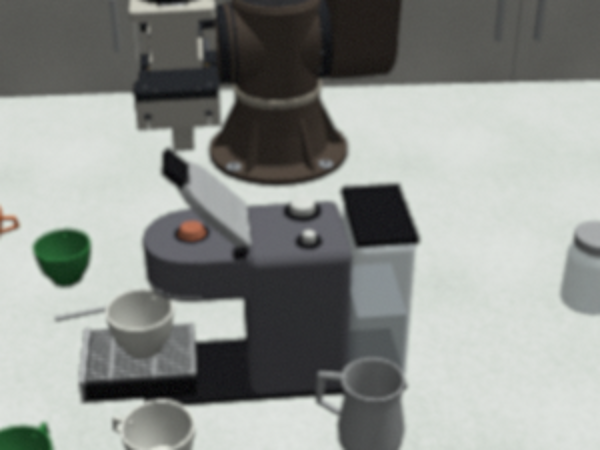

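The picture shows the closed fingertips at about (182,148), just above the lever's tab at (175,165), and clear of everything else.

```bash
python3 -m inch '0 0 -0.1 0 0 0 0; 0 0 -0.2 0 0 0 0; 0 -0.05 -0.28 0 0 0 0; 0 -0.11 -0.36 0 0 0 0; 0 -0.17 -0.44 0 0 0 0; 0.01 -0.22 -0.52 0 0 0 0; 0.01 -0.27 -0.6 0 0 0 0; 0.02 -0.31 -0.68 0 0 0 0; 0.02 -0.35 -0.76 0 0 0 0; 0.02 -0.38 -0.82 0 0 0 0; 0.02 -0.38 -0.87 0 0 0 0; 0.02 -0.38 -0.87 0 0 0 0' | grep -E 't:|pos|rot|force'
```

```text
t: 4.55
ee_pos: [0.5567, -0.1501, 0.2504]
tool_rot: [2.275, -2.165, -0.002]
ft_force: [-0.1, 0.4, -0.2]
gripper_force: 0.0
```

```bash
python3 -m inch '0 0 -0.04 0 0 0 0; 0 0 -0.07 0 0 0 0; 0 0 -0.07 0 0 0 0' | grep -E 't:|pos|ft_force'
python3 -m inch '0 0 -0.02 0 0 0 0; 0 0 -0.02 0 0 0 0' | grep -E 't:|pos|ft_force'
```

```text
t: 4.85
ee_pos: [0.5571, -0.15, 0.2442]
tool_rot: [2.276, -2.166, -0.001]
ft_force: [0.2, -0.2, -0.0]
t: 5.05
ee_pos: [0.5571, -0.1501, 0.2432]
tool_rot: [-2.276, 2.166, -0.001]
ft_force: [-1.7, -0.7, 6.3]
```

```bash
python3 -m inch '0 0 -0.02 0 0 0 0; 0 0 -0.02 0 0 0 0' | grep -E 't:|ee_pos|ft_force'
python3 -m inch '0 0 -0.02 0 0 0 0; 0 0 -0.02 0 0 0 0' | grep -E 't:|ee_pos|ft_force'
python3 - <<'E'
from h import *
snap("scene","pics/s2.png"); a=cv2.imread("pics/s2.png")[185:335,200:400]; cv2.imwrite("pics/s2c.png",cv2.resize(a,None,fx=3,fy=3))
E
```

```text
t: 5.25
ee_pos: [0.5572, -0.1501, 0.243]
tool_rot: [-2.276, 2.165, -0.003]
ft_force: [-7.6, 1.9, 17.7]
t: 5.45
ee_pos: [0.5573, -0.1502, 0.2428]
tool_rot: [-2.276, 2.164, -0.005]
ft_force: [-12.1, 4.3, 27.8]
```

View pics/s2c.png

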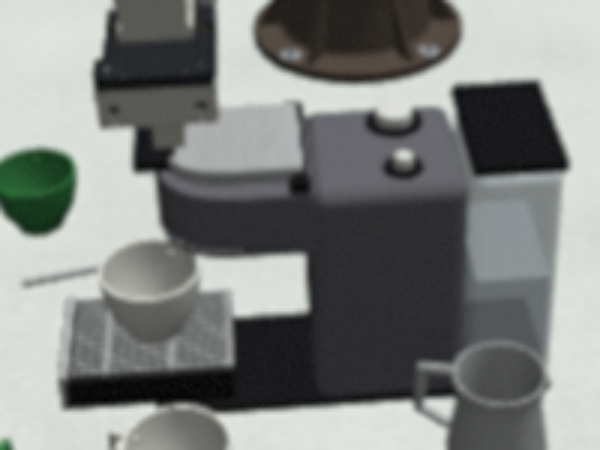

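The lever now lies level on the head; the black tab is at (150,155) under the fingers. The cup and tray haven't moved. Next I'll retract, tilt the tool and go in front of the tray.

```bash
python3 -m inch '0 0 0.3 0 0 0 0; 0 -0.3 0.6 0 0 0 0; 0.02 -0.65 0.6 0.13 0.01 0 0; 0.04 -1 0.6 0.26 0.013 0 0; 0.04 -1 0.6 0.39 0.02 0 0; 0.04 -1 0.6 0.52 0.026 0 0; 0.04 -1 0.6 0.65 0.032 0 0; 0.04 -1 0.6 0.7 0.034 0 0; 0.04 -1 0.6 0.7 0.034 0 0' | grep -E 't:|ee_pos|rot|ft_force'
python3 -m inch '0.03 -0.3 0 0 0 0 0; 0.04 -0.6 0 0 0 0 0; 0.04 -0.6 -0.3 0 0 0 0; 0.04 -0.6 -0.6 0 0 0 0; 0.04 -0.6 -0.9 0 0 0 0; 0.04 -0.6 -0.9 0 0 0 0' | grep -E 't:|ee_pos|rot|ft_force'
python3 - <<'E'
from h import *
s=r.sense();print(s["joint_pos"]);R=cv2.Rodrigues(s["tool_rot"])[0];print(R.round(3),s["ee_pos"]+.022*R[:,2])
E
```

```text
t: 6.4
ee_pos: [0.5609, -0.2516, 0.2956]
tool_rot: [-1.837, 1.757, 0.714]
ft_force: [0.4, 0.2, 0.2]
t: 7.0
ee_pos: [0.5644, -0.3078, 0.2048]
tool_rot: [-1.842, 1.755, 0.716]
ft_force: [-0.4, 1.2, -0.0]
[-0.55698224  0.63169636  0.38897385 -0.59554492 -1.76932974  0.6192729 ]
[[ 0.034 -0.999 -0.037]
 [-0.74  -0.05   0.671]
 [-0.672  0.005 -0.74 ]] [ 0.56353522 -0.29307737  0.18854762]
```

```bash
python3 -m inch '0 0 -0.3 0 0 0 0; 0 0 -0.6 0 0 0 0; 0 0 -0.9 0 0 0 0' | grep -E 't:|ee_pos|ft_force'
python3 -m inch '0 0 -0.2 0 0 0 0; 0 0 -0.4 0 0 0 0; 0 0 -0.6 0 0 0 0; 0 0 -0.72 0 0 0 0; 0 0 -0.72 0 0 0 0; 0 0 -0.72 0 0 0 0' | grep -E 't:|ee_pos|ft_force'
python3 - <<'E'
from h import *
s=r.sense();R=cv2.Rodrigues(s["tool_rot"])[0];print(s["ee_pos"]+.022*R[:,2])
snap("scene","pics/s3.png"); a=cv2.imread("pics/s3.png")[165:365,140:400]; cv2.imwrite("pics/s3c.png",cv2.resize(a,None,fx=3,fy=3))
E
```

```text
t: 7.3
ee_pos: [0.5664, -0.31, 0.1203]
tool_rot: [-1.847, 1.753, 0.703]
ft_force: [0.4, -0.4, -0.2]
t: 7.9
ee_pos: [0.5654, -0.3104, 0.0469]
tool_rot: [-1.844, 1.754, 0.707]
ft_force: [-1.4, 0.7, -0.0]
[ 0.56469067 -0.29573768  0.03051895]
```

View pics/s3c.png

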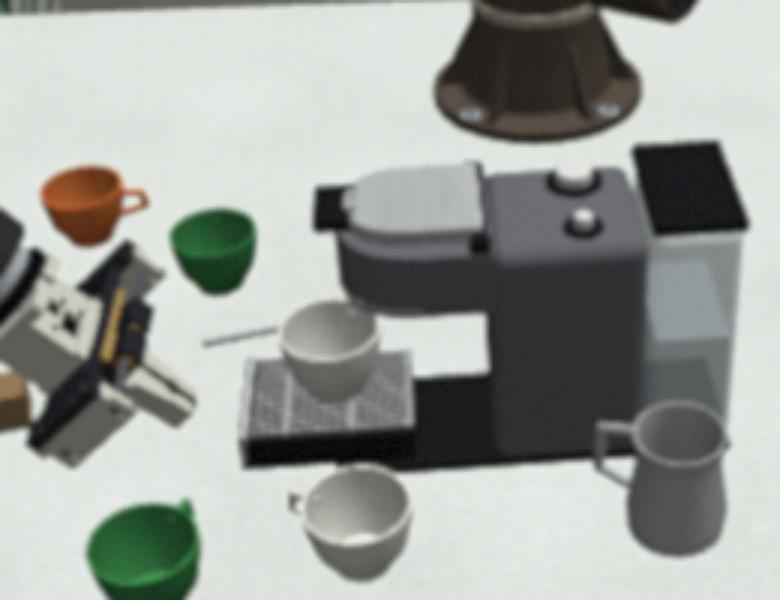

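The picture shows the closed fingertips at about (185,405), in front of the tray face at (245,430) and in line with it. Everything else is untouched.

```bash
python3 -m inch '0 0.06 -0.06 0 0 0 0; -0.01 0.16 -0.06 0 0 0 0; -0.01 0.26 -0.06 0 0 0 0; -0.02 0.33 -0.06 0 0 0 0; -0.02 0.37 -0.06 0 0 0 0; -0.02 0.4 -0.06 0 0 0 0; -0.02 0.43 -0.06 0 0 0 0; -0.02 0.46 -0.06 0 0 0 0; -0.02 0.5 -0.06 0 0 0 0; -0.02 0.54 -0.06 0 0 0 0; -0.03 0.58 -0.06 0 0 0 0; -0.03 0.62 -0.06 0 0 0 0; -0.03 0.66 -0.06 0 0 0 0; -0.03 0.7 -0.06 0 0 0 0; -0.03 0.74 -0.06 0 0 0 0; -0.04 0.78 -0.06 0 0 0 0; -0.04 0.82 -0.06 0 0 0 0; -0.04 0.85 -0.06 0 0 0 0; -0.04 0.88 -0.06 0 0 0 0; -0.04 0.88 -0.06 0 0 0 0' | grep -E 't:|ee_pos|ft_force'
python3 -m inch '0 0.02 0 0 0 0 0; 0 0.04 0 0 0 0 0; 0 0.04 0 0 0 0 0' | grep -E 't:|ee_pos|ft_force'
```

```text
t: 9.95
ee_pos: [0.5612, -0.2215, 0.0406]
tool_rot: [-1.843, 1.754, 0.709]
ft_force: [-0.3, -0.9, -0.7]
t: 10.25
ee_pos: [0.5612, -0.2179, 0.0406]
tool_rot: [-1.843, 1.754, 0.708]
ft_force: [-1.5, -1.0, 0.6]
```

```bash
python3 -m inch '0 0.01 0 0 0 0 0; 0 0.02 0 0 0 0 0; 0 0.02 0 0 0 0 0' | grep -E 't:|ee_pos|ft_force'
python3 -m inch '0 0.01 0 0 0 0 0; 0 0.02 0 0 0 0 0; 0 0.02 0 0 0 0 0' | grep -E 't:|ee_pos|ft_force'
```

```text
t: 10.55
ee_pos: [0.5611, -0.2164, 0.0405]
tool_rot: [-1.844, 1.755, 0.708]
ft_force: [-1.4, -2.7, 1.4]
t: 10.85
ee_pos: [0.5611, -0.2159, 0.0406]
tool_rot: [-1.845, 1.756, 0.705]
ft_force: [-2.2, -7.6, 1.2]
```

```bash
python3 -m inch '0 0.01 0 0 0 0 0; 0 0.02 0 0 0 0 0; 0 0.02 0 0 0 0 0' | grep -E 't:|ee_pos|ft_force'
python3 -m inch '0 0.01 0 0 0 0 0; 0 0.02 0 0 0 0 0; 0 0.02 0 0 0 0 0' | grep -E 't:|ee_pos|ft_force'
python3 - <<'E'
from h import *
snap("scene","pics/s4.png"); a=cv2.imread("pics/s4.png")[205:335,200:400]; cv2.imwrite("pics/s4c.png",cv2.resize(a,None,fx=4,fy=4,interpolation=2))
E
```

```text
t: 11.15
ee_pos: [0.5611, -0.2155, 0.0406]
tool_rot: [-1.846, 1.757, 0.703]
ft_force: [-4.0, -14.3, 1.2]
t: 11.45
ee_pos: [0.5611, -0.2153, 0.0407]
tool_rot: [-1.848, 1.759, 0.7]
ft_force: [-5.0, -19.5, 2.5]
```

View pics/s4c.png

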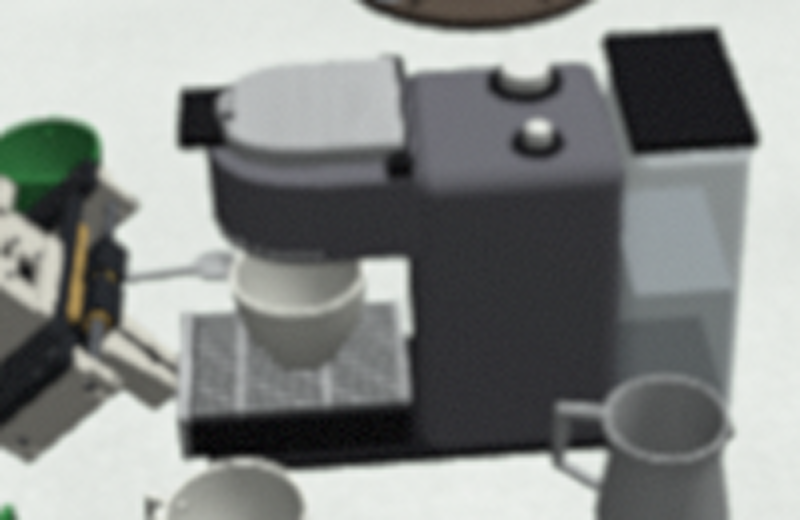

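The tray now looks home: its front near top corner is at crop (182,412), and the cup stands upright under the head with its rim centre at about (298,287). I'll check both numbers.

```bash
python3 - <<'E'
from fit import *
U=lambda u,v:((u+.5)/4+199.5,(v+.5)/4+204.5)
I=lambda p:((p-[199.5,204.5])*4-.5).round(0)
for m in [(-.165,-.05,.045),(-.165,.05,.045),(-.165,-.05,.01)]: print(m,I(proj("scene",toW(q,m))[0]))
# compare cup shift with start-image method bias
def inv(uv,z): return least_squares(lambda p:proj("scene",(p[0],p[1],z))[0]-uv,[.57,-.1]).x
p=inv(U(298,285),.103); print("cup",p,"spout",toW(q,(-.09,0,0))[:2])
print("foot centre px if under spout",I(proj("scene",toW(q,(-.09,0,.045)))[0]),"rim L/R",[I(proj("scene",toW(q,(-.09+a,0,.103)))[0]) for a in(-.04,.04)])
E
```

```text
(-0.165, -0.05, 0.045) [174. 417.]
(-0.165, 0.05, 0.045) [181. 309.]
(-0.165, -0.05, 0.01) [180. 462.]
cup [ 0.56470748 -0.11966744] spout [ 0.55619684 -0.12049467]
foot centre px if under spout [304. 353.] rim L/R [array([228., 280.]), array([366., 272.])]
```

```bash
python3 -m inch '0 -0.2 0 0 0 0 0; 0 -0.5 0 0 0 0 0; 0 -0.8 0 0 0 0 0; 0 -0.8 0.3 0 0 0 0; 0 -0.8 0.65 0 0 0 0; 0 -0.8 1 0 0 0 0' | grep -E 't:|ee_pos|ft_force'
python3 -m inch '0 0 0.4 0 0 0 0; 0 0 0.8 0 0 0 0; 0 0 1 0 0 0 0' | grep -E 't:|ee_pos|ft_force'
python3 -m inch '0 0 0.4 -0.13 -0.006 0 0; 0 0 0.8 -0.26 -0.013 0 0; 0 0 0.9 -0.39 -0.02 0 0; 0 0 0.9 -0.52 -0.026 0 0; 0 0 0.9 -0.65 -0.032 0 0; 0 0 0.9 -0.7 -0.034 0 0; 0 0 0.9 -0.7 -0.034 0 0' | grep -E 't:|ee_pos|rot|ft_force'
python3 -m inch '0 0.3 0 0 0 0 0; -0.05 0.6 0 0 0 0 0; -0.1 0.9 0 0 0 0 0' | grep -E 't:|ee_pos|ft_force'
python3 -m inch '0 0.3 0 0 0 0 0; -0.1 0.6 0 0 0 0 0; -0.15 0.9 0 0 0 0 0; -0.15 0.9 0 0 0 0 0' | grep -E 't:|ee_pos|rot|ft_force'
```

```text
t: 12.1
ee_pos: [0.5611, -0.2901, 0.1408]
tool_rot: [-1.841, 1.754, 0.711]
ft_force: [0.8, 0.1, 1.0]
t: 12.4
ee_pos: [0.5621, -0.2906, 0.2447]
tool_rot: [-1.845, 1.752, 0.702]
ft_force: [1.1, -0.4, -0.1]
t: 13.1
ee_pos: [0.561, -0.2878, 0.331]
tool_rot: [-2.279, 2.162, -0.0]
ft_force: [-0.1, -0.4, -0.7]
t: 13.4
ee_pos: [0.551, -0.1994, 0.3299]
tool_rot: [-2.273, 2.167, 0.005]
ft_force: [0.7, 0.7, 1.0]
t: 13.8
ee_pos: [0.5358, -0.1078, 0.3307]
tool_rot: [-2.276, 2.163, 0.004]
ft_force: [0.3, -0.4, -0.3]
```

```bash
python3 -m inch '0 0.3 0 0 0 0 0; -0.1 0.6 0 0 0 0 0; -0.17 0.9 0 0 0 0 0; -0.17 0.9 0 0 0 0 0' | grep -E 't:|ee_pos|ft_force'
python3 -m inch '0 0.2 0 0 0 0 0; 0 0.31 0 0 0 0 0; 0 0.31 -0.3 0 0 0 0; 0 0.31 -0.6 0 0 0 0; 0 0.31 -0.75 0 0 0 0; 0 0.31 -0.75 0 0 0 0' | grep -E 't:|ee_pos|rot|ft_force'
python3 - <<'E'
from h import *
snap("scene","pics/s5.png"); a=cv2.imread("pics/s5.png")[165:315,220:420]; cv2.imwrite("pics/s5c.png",cv2.resize(a,None,fx=4,fy=4,interpolation=2))
E
```

```text
t: 14.2
ee_pos: [0.5189, -0.0182, 0.3306]
tool_rot: [-2.276, 2.164, 0.004]
ft_force: [0.5, -0.8, -0.3]
t: 14.8
ee_pos: [0.5182, 0.0101, 0.2531]
tool_rot: [2.271, -2.164, -0.005]
ft_force: [-0.1, 0.3, 0.3]
```

View pics/s5c.png

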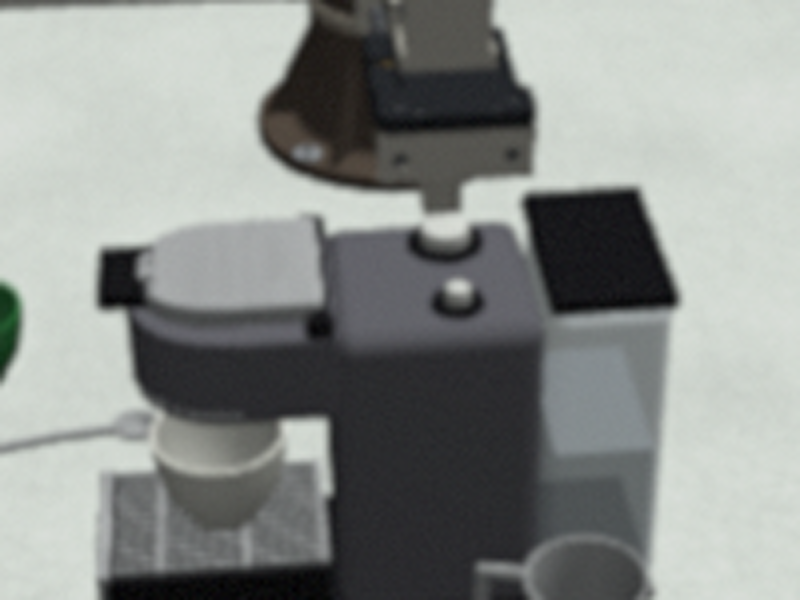

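The fingertips at (442,205) are right over the big cap (445,232) and clear of the small one (459,292). The lever is level and the tray is home. Pressing now.

```bash
python3 -m inch '0 0.02 -0.1 0 0 0 0; 0 0.02 -0.14 0 0 0 0; 0 0.02 -0.17 0 0 0 0; 0 0.02 -0.19 0 0 0 0; 0 0.02 -0.19 0 0 0 0' | grep -E 't:|ee_pos|ft_force'
python3 -m inch '0 0 -0.02 0 0 0 0; 0 0 -0.02 0 0 0 0' | grep -E 't:|ee_pos|ft_force'
```

```text
t: 15.35
ee_pos: [0.5193, 0.0129, 0.2368]
tool_rot: [-2.276, 2.166, -0.0]
ft_force: [-1.1, -0.5, 2.8]
t: 15.55
ee_pos: [0.5194, 0.0129, 0.2348]
tool_rot: [-2.275, 2.165, -0.001]
ft_force: [-0.9, 0.6, 4.0]
```

```bash
python3 -m inch '0 0 -0.02 0 0 0 0; 0 0 -0.02 0 0 0 0' | grep -E 't:|ee_pos|ft_force'
python3 -m inch '0 0 -0.01 0 0 0 0; 0 0 -0.02 0 0 0 0; 0 0 -0.02 0 0 0 0' | grep -E 't:|ee_pos|ft_force'
```

```text
t: 15.75
ee_pos: [0.5194, 0.0129, 0.2341]
tool_rot: [-2.276, 2.165, -0.002]
ft_force: [-5.5, 0.5, 12.0]
t: 16.05
ee_pos: [0.5195, 0.0129, 0.2338]
tool_rot: [-2.276, 2.164, -0.003]
ft_force: [-11.2, 3.7, 26.6]
```

The force climbed steeply past the 4 N spring to 27 N with almost no further travel, so the button is right down. I'll release and check.

```bash
python3 -m inch '0 0 0.2 0 0 0 0; 0 0 0.6 0 0 0 0; 0 0 1 0 0 0 0; 0 0 1 0 0 0 0; 0 0 1 0 0 0 0' | grep -E 't:|ee_pos|ft_force'
python3 - <<'E'
from h import *
snap("scene","pics/s6.png"); a=cv2.imread("pics/s6.png")[165:365,160:420]; cv2.imwrite("pics/s6c.png",cv2.resize(a,None,fx=3,fy=3,interpolation=2))
E
```

```text
t: 16.55
ee_pos: [0.5195, 0.0131, 0.3312]
tool_rot: [-2.274, 2.165, -0.001]
ft_force: [-0.5, -0.5, -0.9]
```

View pics/s6c.png

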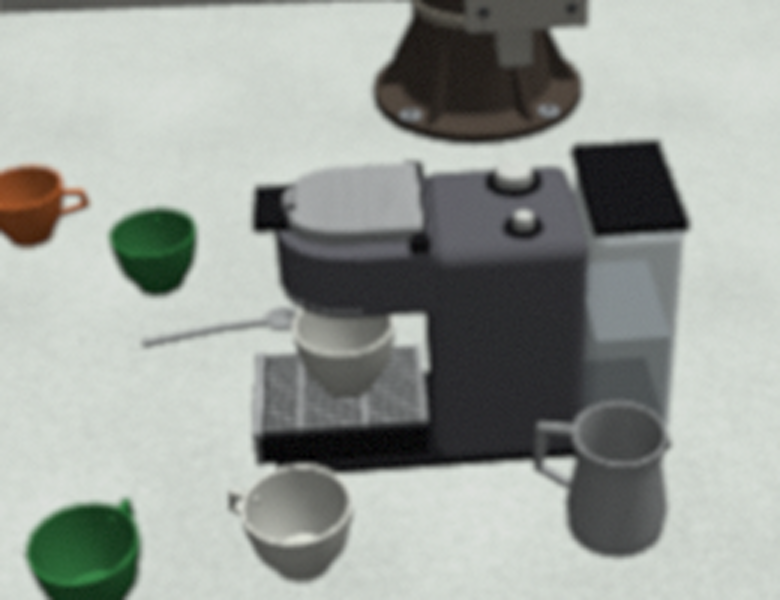

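The big button is up again at (515,178), the lever is level, the tray is home with the cup upright under the outlet at (345,345), and the arm is clear.

```bash
python3 -c "
from cell import order
print(order.hand_in())"
```

```text
the job is handed in; nothing more can be done
None
```

I handed the job in at about 16.6 s of the 53 s; the hand-in returned no verdict. By force readings and the last picture, the tray is home with the cup upright under the outlet (about 9 mm off by my estimate), the lever is down, and the big button was pressed right down and is up again, with nothing else seen to move.

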